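Set the stop pin into the hidden hole of its socket

TASK

Lift the stop pin out of its wooden rest and set it in the aluminium stop socket: the blind hole lies off-centre in the well's floor, hidden under a light dust disc that gives way, so slide the tip lightly over the well's floor in a spiral until it drops in, then press the pin fully home and let go, leaving it standing. Feel your way and never force the pin against the socket, and leave the card pack, the knocking block and the brass weight where they are.

Things in the scene. Friction and masses are not known exactly. Their poses are not given: they have to be found in the camera images.
- pin_grip (a point): Centre of the square black grip (22 x 22 mm, 46 mm tall) of the loose stop pin, about 100 g, 125 mm tall; 102 mm above the pin's foot. z points up along the pin, x and y are square to the grip's flat sides. The pin stands upright in the rest, its foot 5 mm above the table.
- pin_tip (a point): Centre of the flat end of the pin's foot, 102 mm below pin_grip; z points up along the pin. The steel shank above it is 12 mm in diameter and 75 mm long, its foot slightly tapered; a steel shoulder 21 mm wide and 4 mm thick lies between shank and grip.
- rest: Fixed wooden rest, a 70 x 70 mm block 45 mm tall on a 90 mm square foot, with a hole 13.5 mm in diameter and 40 mm deep at its centre, in which the pin stands. Origin: centre of its underside on the table; z up.
- socket: Fixed aluminium stop socket, a block 88 x 88 mm and 70.5 mm tall with bolted flanges (130 mm over them along its own y) and a round well in its top. Origin: centre of its underside on the table; z up. Pressing the pin on the socket with more than 30 N damages it.
- well (a point): Centre of the mouth of the socket's well, on its axis, 70.5 mm above the table; axes as the socket's. The well is 39 mm in diameter and 32.5 mm deep.
- well_floor (a point): Centre of the well's flat floor, 38 mm above the table: the black top of a sprung bush that gives downward (from 2 N, then 1.5 N per mm, 12 mm at most) but does not turn or shift sideways. Its one blind hole, 14 mm wide with a 1.5 mm chamfer, has its centre 5 to 9 mm from here in an unknown direction, closed flush by a black dust disc that sinks under about 1 N.
- plug_stop (a point): Point on the well's axis (not the hole's), 15 mm above the table: height of the pin's foot when home and let go (while pressed it is lower, as the whole bush gives). Below the dust disc, 12 mm under the well's floor, a plug in the hole slides down stiffly at about 7 N, 11 mm to a hard stop in the bush. Disc and plug stay down.
- card_pack: Loose banded pack of cards, 56 x 86 x 33 mm, near the socket; origin: centre of its underside. To be left alone.
- jog_block: Loose rubber-faced wooden knocking block, 51 x 110 x 50 mm, near the socket; origin: centre of its underside. To be left alone.
- weight: Loose brass check weight, 29 mm in diameter, 46 mm tall, near the rest; origin: centre of its underside. To be left alone.
There are look-alikes about, which are no part of the job. Leave any purple look-alike of the part that bears pin_grip alone.

How it is judged (in metres and radians):
On the way, in this order (a step that is already met when the one before it is completed fails the run):
1. the pin is lifted clear of its rest (height (world z) of pin_tip above 0.055 m), for 0.1 s.
2. the pin's foot is in the well (horizontal distance between pin_tip and well below 0.02 m and z of pin_tip in the frame of socket below 0.055 m), for 0.1 s.
At the end, for the whole second after the job is handed in: The pin stands in the socket's blind hole, foot less than 18 mm above the socket's underside (home is 15 mm), within 14 mm of the well's axis, upright within 0.13 rad, at rest and released (horizontal distance between pin_tip and well below 0.014 m and z of pin_tip in the frame of socket below 0.018 m and angle between pin_grip's own z axis and vertical below 0.13 rad and linear speed of pin below 0.01 m/s); the robot touches nothing.
It fails at once if the pin is pressed on the socket with more than 30 N (contact force between pin and socket above 30 N).
It fails at once if the card pack is moved by more than 15 mm (distance of card_pack from where it was at the start of the episode above 0.015 m).
It fails at once if the knocking block is moved by more than 15 mm (distance of jog_block from where it was at the start of the episode above 0.015 m).
It fails at once if the brass weight is moved by more than 15 mm (distance of weight from where it was at the start of the episode above 0.015 m).
It also fails if it takes over 64 s, if anything falls off the work surface, if the arm or the gripper's body presses on something with over 40 N, if the wrist force passes 120 N, or if a joint passes its speed limit or range.

ROBOT

A 7-joint arm with a two-finger parallel gripper is mounted at the origin on the work surface; the furniture and walls round the work are solid. World frame = base frame: x ahead of the robot, y to its left, z up, the work surface at z = 0. Lengths are in m, angles in degrees, forces in N, time in s.
With the tool pointing down it reaches from about 0.425 to 0.825 m from the base axis. Payload 3.6 kg.
Tool frame: the origin (TCP) lies on the centre line of the jaws, within the pads' length; the fingertips stand 17 mm ahead of it and the grasp point (between the pads) lies 2 mm behind it (arm.tip_extent is the distance from the TCP to the fingertips, in m); z points along the fingers, y is the line along which they close (so a half turn about z gives the same grasp; the last joint's range is limited). The gripper opens to 93 mm and grips with 3 to 60 N. Pads are 15 mm wide; open, the fingers measure 128 mm over their backs; the gripper's body (75 mm by 188 mm) begins 65 mm behind the grasp point.
Start: joints at [-66.148, 35.231, -0.722, 81.555, 0.464, 63.22, -2.315], TCP at [0.278, 0.587, 0.236] pointing down, gripper open.
Joint ranges: [-178.69, 178.69], [-17.37, 117.87], [-77.05, 75.6], [15.02, 138.74], [-78.02, 258.01], [0.78, 113.62], [-162.83, 162.83]. Speed limits (degrees/s): [159.86, 159.86, 180, 180, 180, 180, 180].

INTERFACE

Orientations are given as a 3x3 rotation matrix whose columns are the frame's x, y, z axes.
In Python, from bench import status, optics, job, arm gives the robot as it stands.
- The arm moves only by the tool drive_tool, never from a script. Its argument "increments" is a list that holds one entry, the list of rows, each a list of 7 numbers: the shift along the tool's x, y, z normalised to -1 to 1, where 1 is 0.03 m, then the turn, a rotation vector about the tool's x, y, z normalised to -1 to 1, where 1 is 45 degrees, then the opening, from -1 (shut) to 1 (fully open). A call has exactly 10 rows; each row shifts and turns the commanded pose from where the row before left it, along the tool's axes as they then stand; what a row does not reach is not made up. A row lasts 1/10 s, in which the tool goes at most 50 mm and 8.59 degrees, less where a joint would pass 70% of its speed; a pose out of reach is approached as far as the arm can. A call with a number of a shift or a turn outside -1 to 1 is refused whole. A call with a gripper value outside its range is refused whole. The fingers move at their own pace and stop on an object; the grip force is fixed at half the most. Time passes only in rows, so rows that do not move let the fingers close, or fill a call up. It gives the time, the measured TCP pose, the force, the opening and the grip force at its end, in the units of the state.
- status.state(): the state, without advancing time (a new reading comes with each control period).
- optics.camera(name): name is "scene" or "side" or "wrist"; returns (picture, depth): 400x640x3 uint8, red, green, blue; 400x640 float32, m along the optical axis (not along the pixel's ray), 0 where there is no reading.
- optics.camera_model(name): a dict with "mtx" (3x3 intrinsics, pixels), "k1" (the pictures are not rectified: a ray, as slopes to the right and down, at radius r is drawn at 1 + k1 r^2 times it, then the intrinsics apply), "T" (4x4, takes a point from camera to world coordinates); the wrist camera has in their place "T_tool_cam" (4x4, takes a point from camera to tool coordinates, whose origin is the TCP and whose axes are the flange's). Camera axes: x right, y down, z forward; pixel columns grow to the right and rows downward; lengths in m; the calibration is good to about 2 mm. A picture is of the moment at which its call begins: read the wrist's pose just before it. camera_model takes no time and is no camera call.
- job.sign_off(): hands the job in; it is judged then, once.
The state is a dict: "clock": time; "joint_positions": joint angles; "dq": joint speeds; "joint_torque": joint torques, N m; "position": TCP position; "tcp_rot": TCP orientation; "contact_force": force on the tool from outside, world axes, zero at the start; "ft_torque": the same for the moment, N m; "opening": finger opening in m; "grasp_force": force on a finger pad.
Only numpy, scipy, OpenCV 4.12 (cv2) and the standard library are available. Lean on these libraries where they do the work, as an engineer would, in place of code of your own. Each camera call takes 0.05 s, during which the arm holds its last target. There are 200 camera calls.

## Working session

There is one attempt and no reset: what is moved stays moved. The work goes in short steps, Python scripts to look and compute and a tool call to move; the robot and the scene stay as the last step left them, time stands still between calls to the robot, and variables do not carry over. Pictures are saved under pics/ and viewed, at most 10 in all, crops included, and the job is handed in when it is done.

Besides the shell and the picture viewer there is one more tool, called after "Call:" as name(argument=value, ...), one argument or row to a line, values as JSON. drive_tool: Moves the arm, as the interface text tells. Its arguments: {"type":"object","properties":{"increments":{"type":"array"}},"required":["increments"]}

```bash
ls; mkdir -p pics
cat > h.py <<'E'
import numpy as np, cv2
from bench import status, optics, job, arm
def cloud(name):
    s=status.state(); m=optics.camera_model(name); im,d=optics.camera(name)
    v,u=np.mgrid[0:400,0:640]; K=np.array(m["mtx"])
    q=np.stack([(u-K[0,2])/K[0,0],(v-K[1,2])/K[1,1]],-1); p=q.copy()
    for _ in range(10): p=q/(1+m["k1"]*(p**2).sum(-1,keepdims=True))
    X=np.concatenate([p,np.ones((400,640,1))],-1)*d[...,None]
    if "T" in m: T=np.array(m["T"])
    else:
        W=np.eye(4);W[:3,:3]=s["tcp_rot"];W[:3,3]=s["position"];T=W@np.array(m["T_tool_cam"])
    P=X@T[:3,:3].T+T[:3,3]; P[d==0]=np.nan
    return im,d,P,T
E
python3 - <<'E'
from h import *
s=status.state();print(s)
for n in("scene","side"):
    im,d,P,T=cloud(n);np.savez(f"{n}.npz",im=im,d=d,P=P,T=T);cv2.imwrite(f"pics/{n}0.png",im[...,::-1])
    print(n,T.round(3).tolist(),optics.camera_model(n)["mtx"],optics.camera_model(n)["k1"])
E
```

```text
pics
{'clock': 0.0, 'joint_positions': array([-66.14808859,  35.2901266 ,  -0.72363029,  81.63953559,
         0.46475962,  63.21763263,  -2.31514969]), 'dq': array([-0.02128692,  0.00949435, -0.04655679, -0.11996608, -0.04804249,
        0.12771924, -0.07948383]), 'joint_torque': array([ 1.65133670e-04, -4.58945775e+01,  2.08488372e-01, -1.65742475e+01,
       -6.12728088e-02,  2.04813725e-02,  2.23155525e-04]), 'position': array([0.27817693, 0.58665862, 0.23448147]), 'tcp_rot': array([[-9.03590275e-01,  4.28396453e-01, -1.04555926e-03],
       [ 4.28397727e-01,  9.03587366e-01, -2.29337008e-03],
       [-3.77174700e-05, -2.52018211e-03, -9.99996824e-01]]), 'contact_force': array([-0.18289863,  0.70808059,  0.06597799]), 'ft_torque': array([-0.00053952, -0.00142363,  0.07198044]), 'grasp_force': 0.0, 'opening': 0.09317403121381453}
scene [[0.851, -0.275, 0.447, -0.011], [-0.524, -0.404, 0.75, -0.75], [-0.026, -0.872, -0.488, 0.604], [0.0, 0.0, 0.0, 1.0]] [[413.78913718   0.         325.14651336]
 [  0.         413.78913718 196.18479253]
 [  0.           0.           1.        ]] 0.03293124574277738
side [[-0.999, -0.04, 0.032, 0.44], [-0.048, 0.53, -0.846, 1.13], [0.017, -0.847, -0.531, 0.775], [0.0, 0.0, 0.0, 1.0]] [[492.32789502   0.         318.25014993]
 [  0.         492.32789502 206.17897061]
 [  0.           0.           1.        ]] -0.12518865232864984
```

View pics/scene0.png

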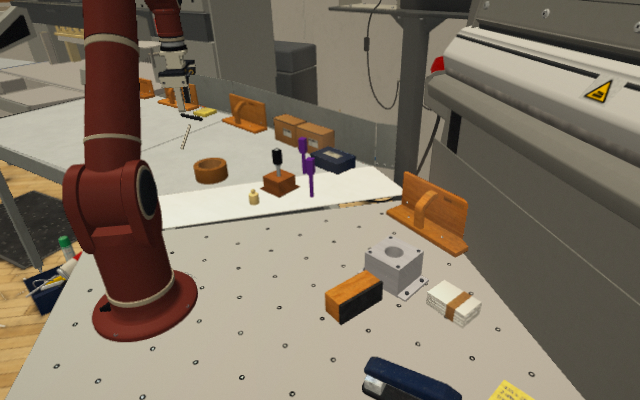

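View pics/side0.png

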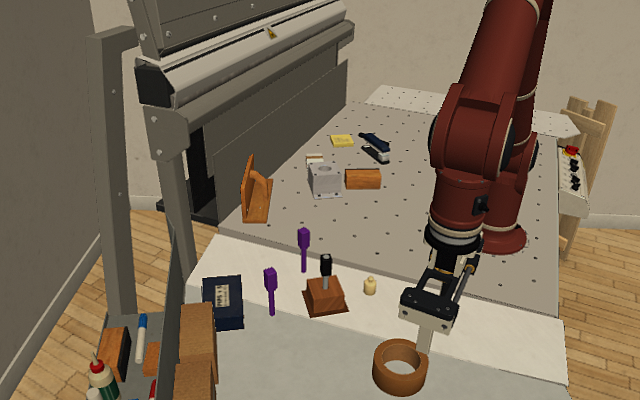

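The scene view shows the black-gripped pin at (277,160) in its rest, purple look-alikes at (303,150) and (310,170), the weight at (254,197), the socket at (394,262), the block at (355,296) and the cards at (454,303). In the side view the pin is at (326,265), the socket at (324,175) and the weight at (370,286).

Run:
```python
from h import *
for n,pts in(("scene",dict(pin=(277,157),rest=(280,185),sock=(380,250),well=(394,251),weight=(254,197),block=(350,288),cards=(454,300),p1=(303,146),p2=(310,166),bracket=(430,212))),("side",dict(pin=(326,260),rest=(320,290),sock=(313,170),well=(324,168),weight=(370,283),block=(363,173),p1=(304,237),p2=(270,280)))):
    z=np.load(n+".npz");P=z["P"]
    for k,(u,v) in pts.items(): print(n,k,P[v,u].round(3),z["im"][v,u])
    # blocks of interest
z={n:np.load(n+".npz") for n in("scene","side")}
# pin grip black region
for n,c in(("scene",(277,157)),("side",(326,260))):
    im=z[n]["im"].astype(int);P=z[n]["P"]
    m=(im.max(-1)<60);lab=cv2.connectedComponents(m.astype(np.uint8))[1];r=lab==lab[c[1],c[0]]
    q=P[r];q=q[~np.isnan(q[:,0])];print(n,r.sum(),np.median(q,0).round(4),np.percentile(q,[3,97],axis=0).round(4).tolist())
    # top
    t=q[q[:,2]>np.nanmax(q[:,2])-.006];print(' top',t.mean(0).round(4),len(t))
    # socket top
    P=P.reshape(-1,3);g=(np.abs(P[:,2]-.0705)<.004)
    lab=cv2.connectedComponents(g.reshape(400,640).astype(np.uint8))
    for i in range(1,lab[0]):
        rr=lab[1]==i
        if rr.sum()>150:
            pp=P[rr.ravel()];x=cv2.minAreaRect((pp[:,:2]*1000).astype(np.float32));print(' soc',rr.sum(),x,pp.mean(0).round(4))
    g=(np.abs(P[:,2]-.045)<.004)
    lab=cv2.connectedComponents(g.reshape(400,640).astype(np.uint8))
    for i in range(1,lab[0]):
        rr=lab[1]==i
        if rr.sum()>120:
            pp=P[rr.ravel()];x=cv2.minAreaRect((pp[:,:2]*1000).astype(np.float32));print(' rest/blk',rr.sum(),x,pp.mean(0).round(4))
```

```text
scene pin [0.446 0.288 0.111] [12 12 13]
scene rest [0.435 0.259 0.033] [83 47 22]
scene sock [ 0.452 -0.196  0.069] [189 181 168]
scene well [ 0.486 -0.202  0.056] [123 118 110]
scene weight [0.346 0.248 0.026] [167 141  83]
scene block [ 0.344 -0.24   0.049] [207 130  44]
scene cards [ 0.501 -0.362  0.034] [168 117  60]
scene p1 [0.56  0.336 0.103] [71 29 88]
scene p2 [0.503 0.191 0.104] [72 30 91]
scene bracket [ 0.685 -0.107  0.039] [126  76  32]
side pin [0.452 0.313 0.129] [23 22 20]
side rest [0.463 0.318 0.049] [127  71  33]
side sock [ 0.508 -0.194  0.073] [165 154 141]
side well [ 0.476 -0.237  0.059] [138 130 117]
side weight [0.35  0.268 0.033] [197 176 110]
side block [ 0.353 -0.228  0.051] [162  98  41]
side p1 [0.506 0.211 0.113] [70 26 84]
side p2 [0.564 0.365 0.112] [69 25 83]
scene 121 [0.4458 0.2908 0.1092] [[0.4389, 0.2851, 0.088], [0.4605, 0.3039, 0.1292]]
 top [0.4473 0.2927 0.1273] 21
 soc 172 ((672.845458984375, 501.3057861328125), (81.56134033203125, 367.95391845703125), 28.251100540161133) [0.6867 0.4834 0.0705]
 soc 883 ((624.0224609375, -385.45538330078125
[... 1301 characters left out ...]
11694336) [ 0.3405 -0.2577  0.0466]
side 200 [0.4532 0.3126 0.112 ] [[0.4424, 0.2959, 0.0876], [0.4646, 0.3167, 0.1308]]
 top [0.4524 0.308  0.1293] 41
 soc 371 ((473.22503662109375, -211.462646484375), (89.37468719482422, 101.27836608886719), 12.86233901977539) [ 0.473  -0.2097  0.0703]
 rest/blk 1477 ((675.8150024414062, 345.162841796875), (89.14364624023438, 138.1350860595703), 13.914671897888184) [0.6724 0.3427 0.0439]
 rest/blk 634 ((452.5489501953125, 302.2962951660156), (71.0277328491211, 74.75181579589844), 17.25088119506836) [0.4521 0.3072 0.0458]
 rest/blk 849 ((302.6241760253906, 501.3898010253906), (103.2964859008789, 102.76388549804688), 65.12966918945312) [0.304  0.5058 0.0468]
```

Call:
drive_tool(
  increments=[
    [[-0.933,-0.617,0,0,0,0,1],[-0.933,-0.617,0,0,0,0,1],[-0.933,-0.617,0,0,0,0,1],[-0.933,-0.617,0,0,0,0,1],[-0.933,-0.617,0,0,0,0,1],[-0.933,-0.617,0,0,0,0,1],[-0.933,-0.617,0,0,0,0,1],[-0.933,-0.617,0,0,0,0,1],[-0.933,-0.617,0,0,0,0,1],[-0.933,-0.617,0,0,0,0,1]],
  ],
)

```text
clock: 1.1
position: [0.4524, 0.2987, 0.2353]
tcp_rot: [[-0.904, 0.428, -0.001], [0.428, 0.904, -0.001], [0.0, -0.001, -1.0]]
contact_force: [-0.4, 0.6, 0.5]
opening: 0.0929
grasp_force: 0.0
```

Run:
```python
from h import *
print(status.state()["position"],status.state()["tcp_rot"].round(3).tolist())
print(np.array(optics.camera_model("wrist")["T_tool_cam"]).round(3).tolist())
im,d,P,T=cloud("wrist");np.savez("w1.npz",im=im,d=d,P=P);cv2.imwrite("pics/w1.png",im[...,::-1])
```

```text
[0.45237198 0.29868547 0.2352847 ] [[-0.904, 0.428, -0.001], [0.428, 0.904, -0.001], [0.0, -0.001, -1.0]]
[[0.001, -0.966, -0.258, 0.07], [1.0, 0.001, -0.0, 0.0], [0.001, -0.258, 0.966, -0.149], [0.0, 0.0, 0.0, 1.0]]
```

View pics/w1.png

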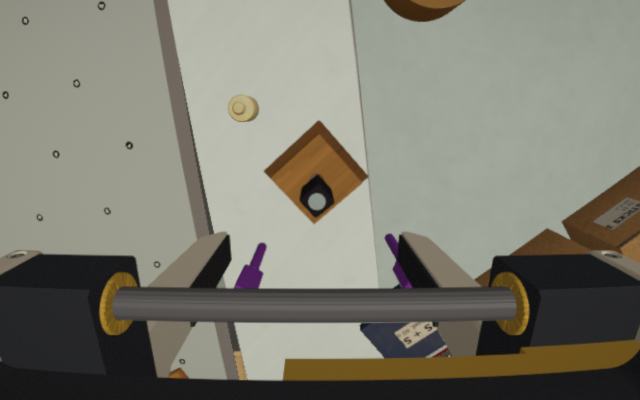

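Wrist view: pin grip at (317,195) in the diamond-looking rest, cap light grey, weight (242,108), purple ones outside the fingers.

Run:
```python
import numpy as np,cv2
z=np.load("w1.npz");im=z["im"].astype(int);P=z["P"]
def rect(q):
    q=q[~np.isnan(q[:,0])];return cv2.minAreaRect((q[:,:2]*1000).astype(np.float32)),np.median(q[:,2]).round(4),len(q)
s=np.zeros((400,640),bool);s[150:225,280:360]=1
print("cap/top z>.122",rect(P[s&(P[...,2]>.122)]))
print("grip",rect(P[s&(P[...,2]>.09)]))
dk=s&(im.max(-1)<60);print(rect(P[dk]))
r=np.zeros((400,640),bool);r[110:235,250:385]=1
print("rest top",rect(P[r&(abs(P[...,2]-.045)<.004)]))
cap=s&(im.min(-1)>110)&(P[...,2]>.1);print("cap",rect(P[cap]),np.argwhere(cap).mean(0))
print(np.nanmedian(P[100:115,235:250].reshape(-1,3),0))
for b in range(155,222,6): print(b,[int(x*1e3) if x==x else -1 for x in P[b,295:340:4,2]])
```

```text
cap/top z>.122 (((452.16015625, 301.0018005371094), (22.307472229003906, 22.266845703125), 15.383822441101074), np.float64(0.1296), 724)
grip (((452.1532287597656, 300.9998779296875), (22.3217830657959, 22.266845703125), 15.383822441101074), np.float64(0.1292), 947)
(((451.4678039550781, 301.54425048828125), (21.30341911315918, 20.967639923095703), 16.035106658935547), np.float64(0.1284), 644)
rest top (((452.377197265625, 300.7674560546875), (70.4070053100586, 70.28785705566406), 16.648176193237305), np.float64(0.0447), 3249)
cap (((452.1104431152344, 301.2687072753906), (12.952889442443848, 13.156001091003418), 16.520015716552734), np.float64(0.1302), 208) [201.30288462 316.46634615]
[0.35046053 0.26479189 0.0404865 ]
155 [44, 44, 45, 44, 44, 45, 45, 45, 43, 43, 43, 4]
161 [43, 44, 44, 44, 45, 45, 44, 45, 44, 45, 45, 45]
167 [43, 45, 44, 43, 44, 45, 45, 44, 44, 45, 44, 45]
173 [45, 45, 44, 44, 44, 44, 44, 44, 45, 45, -1, 43]
179 [45, 45, 44, 44, 88, 104, 102, 46, 43, 44, 43, 45]
185 [45, 45, 44, 100, 116, 128, 128, 111, 87, 43, 43, 44]
191 [44, 45, 113, -1, 129, 128, 128, 129, 117, 96, 44, 44]
197 [45, 118, 127, 129, 131, 130, 129, 129, 128, 124, 44, 44]
203 [45, 45, 128, 130, 129, 128, 128, 132, 129, 130, 46, 2]
209 [2, 45, 47, 128, 128, 130, 131, 129, 44, 45, 1, 1]
215 [2, 0, 0, 43, 45, 129, 129, 44, 1, 3, 2, 1]
221 [2, 2, 0, 2, 45, 44, 1, 1, 3, 1, 1, 1]
```

Call:
drive_tool(
  increments=[
    [[0.04,0.067,0,0,0,-0.1824,1],[0,0,0,0,0,-0.1824,1],[0,0,0,0,0,-0.1824,1],[0,0,0,0,0,-0.1824,1],[0,0,0.4,0,0,-0.1824,1],[0,0,0.6,0,0,0,1],[0,0,0.6,0,0,0,1],[0,0,0.6,0,0,0,1],[0,0,0,0,0,0,1],[0,0,0,0,0,0,1]],
  ],
)

```text
clock: 2.15
position: [0.4516, 0.3026, 0.1696]
tcp_rot: [[-0.963, -0.27, -0.001], [-0.27, 0.963, -0.0], [0.001, -0.0, -1.0]]
contact_force: [0.0, 0.2, -0.1]
opening: 0.0931
grasp_force: 0.0
```

Call:
drive_tool(
  increments=[
    [[0,-0.057,0.538,0,0,0,1],[0,0,0.538,0,0,0,1],[0,0,0.538,0,0,0,1],[0,0,0.538,0,0,0,1],[0,0,0,0,0,0,1],[0,0,0,0,0,0,1],[0,0,0,0,0,0,-1],[0,0,0,0,0,0,-1],[0,0,0,0,0,0,-1],[0,0,0,0,0,0,-1]],
  ],
)

```text
clock: 3.15
position: [0.4525, 0.3009, 0.1055]
tcp_rot: [[-0.963, -0.27, 0.001], [-0.27, 0.963, 0.0], [-0.001, 0.0, -1.0]]
contact_force: [0.0, 0.2, 1.1]
opening: 0.0655
grasp_force: 0.0
```

Call:
drive_tool(
  increments=[
    [[0,0,0,0,0,0,-1],[0,0,0,0,0,0,-1],[0,0,0,0,0,0,-1],[0,0,0,0,0,0,-1],[0,0,0,0,0,0,-1],[0,0,0,0,0,0,-1],[0,0,0,0,0,0,-1],[0,0,0,0,0,0,-1],[0,0,0,0,0,0,-1],[0,0,0,0,0,0,-1]],
  ],
)

```text
clock: 4.15
position: [0.4522, 0.3011, 0.1051]
tcp_rot: [[-0.963, -0.27, -0.0], [-0.27, 0.963, 0.0], [-0.0, 0.0, -1.0]]
contact_force: [-0.7, 0.8, -1.8]
opening: 0.0216
grasp_force: 30.0
```

Call:
drive_tool(
  increments=[
    [[0,0,-0.3,0,0,0,-1],[0,0,-0.4,0,0,0,-1],[0,0,-0.5,0,0,0,-1],[0,0,-0.6,0,0,0,-1],[0,0,-0.6,0,0,0,-1],[0,0,-0.6,0,0,0,-1],[0,0,-0.6,0,0,0,-1],[0,0,-0.6,0,0,0,-1],[0,0,-0.5,0,0,0,-1],[0,0,-0.3,0,0,0,-1]],
  ],
)

```text
clock: 5.15
position: [0.4526, 0.3002, 0.2573]
tcp_rot: [[-0.963, -0.269, 0.002], [-0.269, 0.963, 0.0], [-0.002, -0.0, -1.0]]
contact_force: [-0.3, 0.2, -1.0]
opening: 0.0218
grasp_force: 30.0
```

Run:
```python
from h import *
z={n:np.load(n+".npz") for n in("scene","side")}
q=[]
for n in z:
    P=z[n]["P"];k=(abs(P[...,2]-.0705)<.004)&(abs(P[...,0]-.473)<.06)&(abs(P[...,1]+.215)<.06)
    k=cv2.morphologyEx(k.astype(np.uint8),cv2.MORPH_OPEN,np.ones((2,2)))>0
    q.append(P[k]); print(n,k.sum(),cv2.minAreaRect((P[k][:,:2]*1000).astype(np.float32)))
s=status.state();print(s["position"],s["contact_force"],s["grasp_force"],s["opening"])
```

```text
scene 982 ((497.7140808105469, -192.71231079101562), (174.83827209472656, 82.27007293701172), 28.73213768005371)
side 360 ((470.3251037597656, -275.45428466796875), (232.42552185058594, 95.94207763671875), 88.08082580566406)
[0.45259541 0.30022507 0.25730563] [-0.25166865  0.24429994 -1.01407151] 29.98380571603775 0.02182028548988229
```

Call:
drive_tool(
  increments=[
    [[0.0975,-0.834,0,0,0,0,-1],[0.0975,-0.834,0,0,0,0,-1],[0.0975,-0.834,0,0,0,0,-1],[0.0975,-0.834,0,0,0,0,-1],[0.0975,-0.834,0,0,0,0,-1],[0.0975,-0.834,0,0,0,0,-1],[0.0975,-0.834,0,0,0,0,-1],[0.0975,-0.834,0,0,0,0,-1],[0.0975,-0.834,0,0,0,0,-1],[0.0975,-0.834,0,0,0,0,-1]],
  ],
)

```text
clock: 6.15
position: [0.4912, 0.0504, 0.2554]
tcp_rot: [[-0.963, -0.27, -0.001], [-0.27, 0.963, -0.001], [0.001, -0.0, -1.0]]
contact_force: [0.9, 0.3, -1.4]
opening: 0.022
grasp_force: 30.0
```

Call:
drive_tool(
  increments=[
    [[0.0975,-0.834,0,0,0,0,-1],[0.0975,-0.834,0,0,0,0,-1],[0.0975,-0.834,0,0,0,0,-1],[0.0975,-0.834,0,0,0,0,-1],[0.0975,-0.834,0,0,0,0,-1],[0.0975,-0.834,0,0,0,0,-1],[0.0975,-0.834,0,0,0,0,-1],[0.0975,-0.834,0,0,0,0,-1],[0.0975,-0.834,0,0,0,0,-1],[0.0975,-0.834,0,0,0,0,-1]],
  ],
)

```text
clock: 7.15
position: [0.5304, -0.198, 0.2553]
tcp_rot: [[-0.963, -0.27, -0.001], [-0.27, 0.963, -0.0], [0.001, 0.0, -1.0]]
contact_force: [0.2, -0.3, -1.0]
opening: 0.0217
grasp_force: 30.0
```

Run:
```python
from h import *
s=status.state();print(s["position"],s["contact_force"],s["grasp_force"],s["tcp_rot"].round(3).tolist())
im,d,P,T=cloud("wrist");np.savez("w2.npz",im=im,d=d,P=P,R=s["tcp_rot"],t=s["position"]);cv2.imwrite("pics/w2.png",im[...,::-1])
```

```text
[ 0.53041853 -0.19798274  0.25532883] [ 0.21348    -0.32029701 -1.0317557 ] 29.9847811460495 [[-0.963, -0.27, -0.001], [-0.27, 0.963, -0.0], [0.001, 0.0, -1.0]]
```

View pics/w2.png

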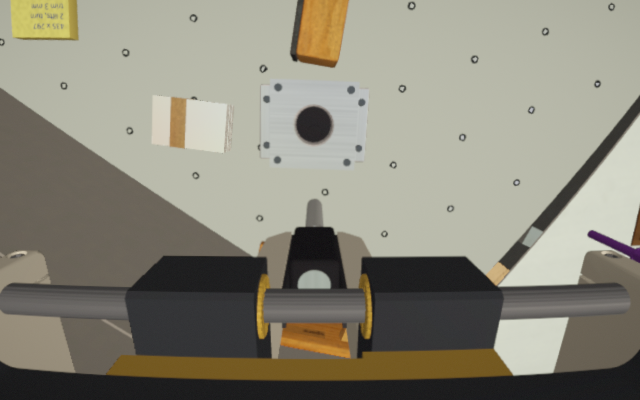

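Wrist view: socket at (314,125) with the dark well in its middle; the held pin's shank ends at about (314,200); block and cards are clear.

Run:
```python
import numpy as np,cv2
from h import optics
z=np.load("w2.npz");im=z["im"].astype(int);P=z["P"]
s=np.zeros((400,640),bool);s[70:175,250:380]=1
k=s&(abs(P[...,2]-.0705)<.004)
q=P[k];print("top rect",cv2.minAreaRect((q[:,:2]*1000).astype(np.float32)),np.median(q[:,2]),len(q))
k2=(s&(P[...,2]>.058)).astype(np.uint8)
# well rim: dark interior contour -> cast to z=.0705
dk=((im.max(-1)<70)&s).astype(np.uint8)
n,l,st,c=cv2.connectedComponentsWithStats(dk)
i=l[125,314];print("dark blob",st[i],c[i])
hole=((P[...,2]<.0655)|np.isnan(P[...,2]))&s
n,l,st,c=cv2.connectedComponentsWithStats(hole.astype(np.uint8));i=l[125,314];print("hole",st[i],c[i])
m=optics.camera_model("wrist");K=np.array(m["mtx"])
W=np.eye(4);W[:3,:3]=z["R"];W[:3,3]=z["t"];T=W@np.array(m["T_tool_cam"])
def cast(uv,h):
    a=np.asarray(uv,float);q0=(a-K[:2,2])/[K[0,0],K[1,1]];p=q0
    for _ in range(10): p=q0/(1+m["k1"]*(p**2).sum(-1,keepdims=True))
    dd=np.c_[p,np.ones(len(p))]@T[:3,:3].T; return T[:3,3]+dd*((h-T[2,3])/dd[:,2:])
ct=max(cv2.findContours((l==i).astype(np.uint8),0,1)[0],key=len)[:,0]
print("rim circle mm",cv2.fitEllipse((cast(ct,.0705)[:,:2]*1000).astype(np.float32)))
print("floor z",np.nanmedian(P[120:130,309:319,2]))
# pin tip: shank points
r=np.zeros((400,640),bool);r[190:235,300:330]=1
d=z["d"];k=r&(d>.1)&(d<.28);q=P[k];print("shank n",len(q),q.min(0),q.max(0))
for a in np.arange(.15,.2,.006):
    g=q[(q[:,2]>a)&(q[:,2]<a+.006)]
    if len(g): print(round(a,3),len(g),g.mean(0).round(4),((g-z["t"])@z["R"]).mean(0).round(4),((g-z["t"])@z["R"])[:,1].min().round(4),((g-z["t"])@z["R"])[:,1].max().round(4))
```

```text
top rect ((473.7171325683594, -215.7103271484375), (88.32774353027344, 88.21037292480469), 13.417088508605957) 0.07014163231209916 6528
dark blob [297 107  34  35 933] [313.2454448  124.02679528]
hole [ 294  106   38   40 1162] [312.51635112 125.02065404]
rim circle mm ((473.4496154785156, -215.93118286132812), (37.433982849121094, 37.73953628540039), 99.97261047363281)
floor z 0.03759324377033607
shank n 670 [ 0.51793216 -0.20851091  0.15654208] [ 0.53122437 -0.19309862  0.24870703]
0.156 26 [ 0.5261 -0.1995  0.1595] [ 0.0044 -0.0003  0.0958] -0.0059 0.0051
0.162 29 [ 0.5261 -0.1996  0.1653] [ 0.0044 -0.0004  0.09  ] -0.0065 0.005
0.168 33 [ 0.5265 -0.2003  0.1709] [ 0.0043 -0.0012  0.0845] -0.0064 0.0049
0.174 35 [ 0.5261 -0.1999  0.1771] [ 0.0045 -0.0007  0.0782] -0.0063 0.0048
0.18 37 [ 0.5262 -0.1998  0.1832] [ 0.0044 -0.0007  0.0721] -0.0061 0.0047
0.186 39 [ 0.526  -0.1992  0.189 ] [ 0.0045 -0.0001  0.0664] -0.006 0.0053
0.192 48 [ 0.5262 -0.1997  0.1952] [ 0.0044 -0.0005  0.0601] -0.0059 0.0051
0.198 43 [ 0.5263 -0.1998  0.201 ] [ 0.0044 -0.0007  0.0543] -0.0064 0.0049
```

Call:
drive_tool(
  increments=[
    [[0.4,-0.01,0,0,0,0,-1],[0.4,-0.01,0,0,0,0,-1],[0.4,-0.01,0,0,0,0,-1],[0.4,-0.01,0,0,0,0,-1],[0.4,0,0,0,0,0,-1],[0,0,0.6,0,0,0,-1],[0,0,0.7,0,0,0,-1],[0,0,0.7,0,0,0,-1],[0,0,0.4,0,0,0,-1],[0,0,0,0,0,0,-1]],
  ],
)

```text
clock: 8.2
position: [0.4723, -0.2137, 0.1818]
tcp_rot: [[-0.963, -0.27, -0.004], [-0.27, 0.963, 0.001], [0.003, 0.002, -1.0]]
contact_force: [-0.6, -0.0, -1.4]
opening: 0.0219
grasp_force: 30.0
```

Run:
```python
from h import *
import time
for _ in range(4):
    im,d,P,T=cloud("wrist"); s=status.state();print(s["position"].round(4),s["contact_force"].round(2))
cv2.imwrite("pics/w3.png",im[...,::-1])
```

```text
[ 0.4733 -0.2141  0.1829] [ 0.06 -0.48 -0.53]
[ 0.474  -0.2143  0.1836] [-0.4   0.63 -0.9 ]
[ 0.4743 -0.2144  0.184 ] [-0.04  0.07 -1.44]
[ 0.4744 -0.2145  0.1842] [-0.13 -0.92 -1.74]
```

View pics/w3.png

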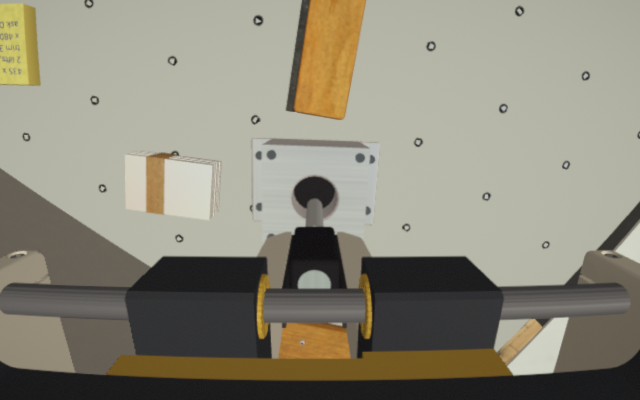

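The pin hangs over the well at (314,195) and the surroundings are clear. Next I lower the foot into the well, 7 mm off its axis, and stop above the floor.

Call:
drive_tool(
  increments=[
    [[0.14,-0.015,0,0,0,0,-1],[0.14,0,0,0,0,0,-1],[0,0,0.2,0,0,0,-1],[0,0,0.3,0,0,0,-1],[0,0,0.3,0,0,0,-1],[0,0,0.3,0,0,0,-1],[0,0,0.2,0,0,0,-1],[0,0,0,0,0,0,-1],[0,0,0,0,0,0,-1],[0,0,0,0,0,0,-1]],
  ],
)

```text
clock: 9.4
position: [0.4661, -0.217, 0.1444]
tcp_rot: [[-0.963, -0.27, 0.001], [-0.27, 0.963, -0.0], [-0.001, -0.001, -1.0]]
contact_force: [1.1, 0.3, -0.8]
opening: 0.0217
grasp_force: 30.0
```

Call:
drive_tool(
  increments=[
    [[0,0,0.04,0,0,0,-1],[0,0,0.04,0,0,0,-1],[0,0,0.04,0,0,0,-1],[0,0,0.04,0,0,0,-1],[0,0,0.04,0,0,0,-1],[0,0,0.04,0,0,0,-1],[0,0,0.04,0,0,0,-1],[0,0,0,0,0,0,-1],[0,0,0,0,0,0,-1],[0,0,0,0,0,0,-1]],
  ],
)

```text
clock: 10.4
position: [0.4658, -0.2169, 0.136]
tcp_rot: [[-0.963, -0.27, 0.0], [-0.27, 0.963, -0.0], [-0.0, -0.0, -1.0]]
contact_force: [-0.9, 0.1, 3.0]
opening: 0.0215
grasp_force: 30.0
```

Call:
drive_tool(
  increments=[
    [[-0.0036,0.0179,0.02,0,0,0,-1],[-0.0036,0.0179,0,0,0,0,-1],[-0.0036,0.0179,0,0,0,0,-1],[-0.0036,0.0179,0,0,0,0,-1],[-0.0036,0.0179,0,0,0,0,-1],[-0.01,0.015,0,0,0,0,-1],[-0.01,0.015,0,0,0,0,-1],[-0.01,0.015,0,0,0,0,-1],[-0.01,0.015,0,0,0,0,-1],[-0.01,0.015,0,0,0,0,-1]],
  ],
)

```text
clock: 11.4
position: [0.4666, -0.2117, 0.1352]
tcp_rot: [[-0.963, -0.27, 0.001], [-0.27, 0.963, -0.0], [-0.0, -0.001, -1.0]]
contact_force: [-0.7, -3.4, 5.2]
opening: 0.0214
grasp_force: 30.0
```

```bash
cat > f.py <<'E'
from h import *
s=status.state();R=s["tcp_rot"];C=np.array([.4732,-.2153,.138])
print("tool-frame offset mm",((s["position"]-C)@np.array([[-.963,-.27,0],[-.27,.963,0],[0,0,-1]]).T*1000).round(2),"F tool",(s["contact_force"]@np.array([[-.963,-.27,0],[-.27,.963,0],[0,0,-1]]).T).round(2),"M",s["ft_torque"].round(3),"tilt",R[:,2].round(4))
E
python3 f.py
```

```text
tool-frame offset mm [5.33 5.27 2.8 ] F tool [ 1.6  -3.07 -5.24] M [-1.218  0.195  0.027] tilt [ 5.e-04 -4.e-04 -1.e+00]
```

Call:
drive_tool(
  increments=[
    [[-0.015,0.01,0,0,0,0,-1],[-0.015,0.01,0,0,0,0,-1],[-0.015,0.01,0,0,0,0,-1],[-0.015,0.01,0,0,0,0,-1],[-0.015,0.01,0,0,0,0,-1],[-0.0179,0.0036,0,0,0,0,-1],[-0.0179,0.0036,0,0,0,0,-1],[-0.0179,0.0036,0,0,0,0,-1],[-0.0179,0.0036,0,0,0,0,-1],[-0.0179,0.0036,0,0,0,0,-1]],
  ],
)

```text
clock: 12.4
position: [0.4691, -0.2078, 0.1347]
tcp_rot: [[-0.963, -0.27, -0.004], [-0.27, 0.963, 0.001], [0.003, 0.002, -1.0]]
contact_force: [-3.1, -3.7, 4.7]
opening: 0.0219
grasp_force: 30.0
```

```bash
python3 f.py
```

```text
tool-frame offset mm [1.93 8.32 3.3 ] F tool [ 4.03 -2.7  -4.7 ] M [-1.054  0.85   0.005] tilt [-0.0036  0.0011 -1.    ]
```

Call:
drive_tool(
  increments=[
    [[0,0,0.01,0,0,0,-1],[0,0,0.01,0,0,0,-1],[0,0,0.01,0,0,0,-1],[0,0,0.01,0,0,0,-1],[0,0,0.01,0,0,0,-1],[0,0,0,0,0,0,-1],[0,0,0,0,0,0,-1],[0,0,0,0,0,0,-1],[0,0,0,0,0,0,-1],[0,0,0,0,0,0,-1]],
  ],
)

```text
clock: 13.4
position: [0.4692, -0.2077, 0.1335]
tcp_rot: [[-0.963, -0.27, -0.003], [-0.27, 0.963, 0.001], [0.003, 0.002, -1.0]]
contact_force: [-3.0, -3.4, 7.2]
opening: 0.0218
grasp_force: 30.0
```

```bash
python3 f.py
```

```text
tool-frame offset mm [1.83 8.43 4.53] F tool [ 3.83 -2.45 -7.19] M [-0.973  0.964  0.018] tilt [-0.0034  0.0012 -1.    ]
```

Call:
drive_tool(
  increments=[
    [[0,0,-0.05,0,0,0,-1],[0,0,-0.05,0,0,0,-1],[-0.02,-0.008,0,0,0,0,-1],[-0.02,-0.008,0,0,0,0,-1],[-0.02,-0.008,0,0,0,0,-1],[-0.02,-0.008,0,0,0,0,-1],[-0.02,-0.008,0,0,0,0,-1],[-0.02,-0.008,0,0,0,0,-1],[0,0,0,0,0,0,-1],[0,0,0,0,0,0,-1]],
  ],
)

```text
clock: 14.4
position: [0.4748, -0.2079, 0.1365]
tcp_rot: [[-0.963, -0.271, 0.001], [-0.271, 0.963, 0.001], [-0.001, 0.001, -1.0]]
contact_force: [-2.3, 1.6, 2.6]
opening: 0.022
grasp_force: 30.0
```

```bash
python3 f.py
```

```text
tool-frame offset mm [-3.57  6.63  1.47] F tool [ 1.78  2.19 -2.63] M [ 0.591  0.651 -0.027] tilt [ 5.e-04  9.e-04 -1.e+00]
```

Call:
drive_tool(
  increments=[
    [[-0.016,-0.013,0,0,0,0,-1],[-0.016,-0.013,0,0,0,0,-1],[-0.016,-0.013,0,0,0,0,-1],[-0.016,-0.013,0,0,0,0,-1],[-0.01,-0.02,0,0,0,0,-1],[-0.01,-0.02,0,0,0,0,-1],[-0.01,-0.02,0,0,0,0,-1],[-0.01,-0.02,0,0,0,0,-1],[0,0,0,0,0,0,-1],[0,0,0,0,0,0,-1]],
  ],
)

```text
clock: 15.4
position: [0.4793, -0.2124, 0.1366]
tcp_rot: [[-0.963, -0.27, 0.002], [-0.27, 0.963, -0.001], [-0.001, -0.002, -1.0]]
contact_force: [0.9, 0.1, -0.8]
opening: 0.0221
grasp_force: 30.0
```

```bash
python3 f.py
```

```text
tool-frame offset mm [-6.63  1.2   1.36] F tool [-0.85 -0.15  0.84] M [ 0.052 -0.137 -0.023] tilt [ 0.0018 -0.0012 -1.    ]
```

The vertical force has vanished at the same depth, so the tip is over the sunk disc. I'll probe down gently.

Call:
drive_tool(
  increments=[
    [[0,0,0.02,0,0,0,-1],[0,0,0.02,0,0,0,-1],[0,0,0.02,0,0,0,-1],[0,0,0.02,0,0,0,-1],[0,0,0.02,0,0,0,-1],[0,0,0,0,0,0,-1],[0,0,0,0,0,0,-1],[0,0,0,0,0,0,-1],[0,0,0,0,0,0,-1],[0,0,0,0,0,0,-1]],
  ],
)

```text
clock: 16.4
position: [0.4793, -0.2116, 0.1338]
tcp_rot: [[-0.963, -0.27, 0.002], [-0.27, 0.963, -0.0], [-0.002, -0.001, -1.0]]
contact_force: [2.1, -0.3, 0.4]
opening: 0.0219
grasp_force: 30.0
```

```bash
python3 f.py
```

```text
tool-frame offset mm [-6.86  1.87  4.21] F tool [-1.97 -0.83 -0.44] M [-0.045 -1.066  0.016] tilt [ 1.7e-03 -3.0e-04 -1.0e+00]
```

Call:
drive_tool(
  increments=[
    [[-0.02,-0.008,0.02,0,0,0,-1],[0,0,0.02,0,0,0,-1],[0,0,0.03,0,0,0,-1],[0,0,0.03,0,0,0,-1],[0,0,0.03,0,0,0,-1],[0,0,0.03,0,0,0,-1],[0,0,0,0,0,0,-1],[0,0,0,0,0,0,-1],[0,0,0,0,0,0,-1],[0,0,0,0,0,0,-1]],
  ],
)

```text
clock: 17.4
position: [0.4794, -0.2117, 0.1289]
tcp_rot: [[-0.963, -0.27, 0.001], [-0.27, 0.963, -0.0], [-0.001, -0.0, -1.0]]
contact_force: [4.1, 0.8, 1.9]
opening: 0.0215
grasp_force: 30.0
```

```bash
python3 f.py
```

```text
tool-frame offset mm [-6.98  1.83  9.11] F tool [-4.21 -0.33 -1.91] M [ 0.065 -1.175 -0.054] tilt [ 6.e-04 -1.e-04 -1.e+00]
```

Call:
drive_tool(
  increments=[
    [[-0.01,0,0,0,0,0,-1],[-0.01,0,0,0,0,0,-1],[-0.01,0,0,0,0,0,-1],[0,0,0.02,0,0,0,-1],[0,0,0.02,0,0,0,-1],[0,0,0.02,0,0,0,-1],[0,0,0,0,0,0,-1],[0,0,0,0,0,0,-1],[0,0,0,0,0,0,-1],[0,0,0,0,0,0,-1]],
  ],
)

```text
clock: 18.4
position: [0.4797, -0.2115, 0.1269]
tcp_rot: [[-0.963, -0.27, -0.001], [-0.27, 0.963, -0.0], [0.001, 0.0, -1.0]]
contact_force: [2.4, -0.7, 1.1]
opening: 0.0216
grasp_force: 30.0
```

```bash
python3 f.py
```

```text
tool-frame offset mm [-7.29  1.86 11.09] F tool [-2.14 -1.34 -1.08] M [-0.204 -0.752 -0.022] tilt [-7.e-04 -0.e+00 -1.e+00]
```

Call:
drive_tool(
  increments=[
    [[-0.01,-0.008,0,0,0,0,-1],[-0.01,-0.008,0.02,0,0,0,-1],[0,0,0.03,0,0,0,-1],[0,0,0.03,0,0,0,-1],[0,0,0.03,0,0,0,-1],[0,0,0.03,0,0,0,-1],[0,0,0.03,0,0,0,-1],[0,0,0.03,0,0,0,-1],[0,0,0,0,0,0,-1],[0,0,0,0,0,0,-1]],
  ],
)

```text
clock: 19.4
position: [0.4802, -0.2116, 0.1214]
tcp_rot: [[-0.963, -0.27, -0.001], [-0.27, 0.963, 0.0], [0.001, 0.001, -1.0]]
contact_force: [-0.4, 1.3, 6.8]
opening: 0.022
grasp_force: 30.0
```

```bash
python3 f.py
```

```text
tool-frame offset mm [-7.7   1.69 16.57] F tool [ 0.06  1.38 -6.83] M [ 0.104  0.168 -0.004] tilt [-1.3e-03  3.0e-04 -1.0e+00]
```

Lateral force is near zero and the plug is met at about 7 N, so I press on.

Call:
drive_tool(
  increments=[
    [[0,0.005,0.03,0,0,0,-1],[0,0,0.03,0,0,0,-1],[0,0,0.03,0,0,0,-1],[0,0,0.03,0,0,0,-1],[0,0,0.03,0,0,0,-1],[0,0,0.03,0,0,0,-1],[0,0,0.03,0,0,0,-1],[0,0,0.03,0,0,0,-1],[0,0,0,0,0,0,-1],[0,0,0,0,0,0,-1]],
  ],
)

```text
clock: 20.4
position: [0.4801, -0.2116, 0.1143]
tcp_rot: [[-0.963, -0.27, -0.001], [-0.27, 0.963, 0.0], [0.001, 0.0, -1.0]]
contact_force: [-1.4, 0.9, 6.8]
opening: 0.0217
grasp_force: 30.0
```

```bash
python3 f.py
```

```text
tool-frame offset mm [-7.69  1.72 23.69] F tool [ 1.1   1.26 -6.84] M [0.103 0.156 0.004] tilt [-1.1e-03  1.0e-04 -1.0e+00]
```

Call:
drive_tool(
  increments=[
    [[0.005,0.005,0.03,0,0,0,-1],[0,0,0.03,0,0,0,-1],[0,0,0.03,0,0,0,-1],[0,0,0.03,0,0,0,-1],[0,0,0.03,0,0,0,-1],[0,0,0.03,0,0,0,-1],[0,0,0.03,0,0,0,-1],[0,0,0,0,0,0,-1],[0,0,0,0,0,0,-1],[0,0,0,0,0,0,-1]],
  ],
)

```text
clock: 21.4
position: [0.4801, -0.2116, 0.1085]
tcp_rot: [[-0.963, -0.27, -0.001], [-0.27, 0.963, -0.0], [0.001, 0.0, -1.0]]
contact_force: [-1.0, 0.7, 9.1]
opening: 0.0218
grasp_force: 30.0
```

```bash
python3 f.py
```

```text
tool-frame offset mm [-7.69  1.73 29.55] F tool [ 0.75  0.9  -9.11] M [0.139 0.258 0.023] tilt [-7.e-04 -1.e-04 -1.e+00]
```

Call:
drive_tool(
  increments=[
    [[0,0,0.02,0,0,0,-1],[0,0,0.02,0,0,0,-1],[0,0,0.02,0,0,0,-1],[0,0,0.02,0,0,0,-1],[0,0,0,0,0,0,-1],[0,0,0,0,0,0,-1],[0,0,0,0,0,0,-1],[0,0,0,0,0,0,-1],[0,0,0,0,0,0,-1],[0,0,0,0,0,0,-1]],
  ],
)

```text
clock: 22.4
position: [0.4801, -0.2116, 0.1065]
tcp_rot: [[-0.963, -0.27, -0.001], [-0.27, 0.963, -0.0], [0.001, -0.0, -1.0]]
contact_force: [-1.8, 0.8, 13.0]
opening: 0.0221
grasp_force: 30.0
```

```bash
python3 f.py
```

```text
tool-frame offset mm [-7.7   1.71 31.53] F tool [  1.55   1.29 -13.  ] M [ 0.213  0.468 -0.012] tilt [-6.e-04 -2.e-04 -1.e+00]
```

Call:
drive_tool(
  increments=[
    [[0,0,-0.05,0,0,0,-1],[0,0,-0.05,0,0,0,-1],[0,0,-0.05,0,0,0,-1],[0,0,-0.05,0,0,0,-1],[0,0,-0.04,0,0,0,-1],[0,0,0,0,0,0,-1],[0,0,0,0,0,0,-1],[0,0,0,0,0,0,-1],[0,0,0,0,0,0,-1],[0,0,0,0,0,0,-1]],
  ],
)

```text
clock: 23.4
position: [0.4801, -0.2116, 0.1122]
tcp_rot: [[-0.963, -0.27, -0.001], [-0.27, 0.963, 0.0], [0.001, 0.0, -1.0]]
contact_force: [-1.6, -0.1, 5.5]
opening: 0.0219
grasp_force: 30.0
```

```bash
python3 f.py
```

```text
tool-frame offset mm [-7.68  1.72 25.84] F tool [ 1.53  0.28 -5.5 ] M [ 0.004  0.211 -0.   ] tilt [-9.e-04  1.e-04 -1.e+00]
```

Call:
drive_tool(
  increments=[
    [[0,0,-0.05,0,0,0,-1],[0,0,-0.04,0,0,0,-1],[0,0,0,0,0,0,-1],[0,0,0,0,0,0,-1],[0,0,0,0,0,0,1],[0,0,0,0,0,0,1],[0,0,0,0,0,0,1],[0,0,0,0,0,0,1],[0,0,0,0,0,0,1],[0,0,0,0,0,0,1]],
  ],
)

```text
clock: 24.4
position: [0.4805, -0.2115, 0.115]
tcp_rot: [[-0.963, -0.27, -0.0], [-0.27, 0.963, 0.0], [0.0, 0.0, -1.0]]
contact_force: [0.5, 0.2, 0.0]
opening: 0.0653
grasp_force: 0.0
```

Call:
drive_tool(
  increments=[
    [[0,0,0,0,0,0,1],[0,0,0,0,0,0,1],[0,0,0,0,0,0,1],[0,0,-0.3,0,0,0,1],[0,0,-0.6,0,0,0,1],[0,0,-0.6,0,0,0,1],[0,0,-0.6,0,0,0,1],[0,0,-0.6,0,0,0,1],[0,0,-0.6,0,0,0,1],[0,0,-0.6,0,0,0,1]],
  ],
)

```text
clock: 25.4
position: [0.4804, -0.2115, 0.2335]
tcp_rot: [[-0.963, -0.27, 0.001], [-0.27, 0.963, -0.0], [-0.001, -0.0, -1.0]]
contact_force: [-0.1, -0.2, -0.5]
opening: 0.0928
grasp_force: 0.0
```

Call:
drive_tool(
  increments=[
    [[0,0,-0.3,0,0,0,1],[0,0,0,0,0,0,1],[0,0,0,0,0,0,1],[0,0,0,0,0,0,1],[0,0,0,0,0,0,1],[0,0,0,0,0,0,1],[0,0,0,0,0,0,1],[0,0,0,0,0,0,1],[0,0,0,0,0,0,1],[0,0,0,0,0,0,1]],
  ],
)

```text
clock: 26.4
position: [0.4805, -0.2115, 0.241]
tcp_rot: [[-0.963, -0.27, -0.0], [-0.27, 0.963, -0.0], [0.0, -0.0, -1.0]]
contact_force: [0.6, -0.3, -0.3]
opening: 0.093
grasp_force: 0.0
```

Run:
```python
from h import *
im,d,P,T=cloud("wrist");cv2.imwrite("pics/w4.png",im[...,::-1])
s=np.linalg.norm(P[...,:2]-[.480,-.2116],axis=-1)<.03
k=s&(P[...,2]>.1)
q=P[k];t=q[q[:,2]>np.nanpercentile(q[:,2],90)-.008]
print(len(q),np.median(t,0).round(4),cv2.minAreaRect((q[:,:2]*1000).astype(np.float32)))
im,d,P,T=cloud("scene")
k=(np.linalg.norm(P[...,:2]-[.480,-.2116],axis=-1)<.03)&(P[...,2]>.1)&(P[...,2]<.16);print(k.sum(),P[k].max(0) if k.any() else 0)
cv2.imwrite("pics/s4.png",im[170:340,280:520,::-1].repeat(2,0).repeat(2,1))
```

```text
11931 [ 0.4588 -0.2146  0.3422] ((471.2588195800781, -218.02085876464844), (41.130340576171875, 44.55646514892578), 81.50542449951172)
274 [ 0.4923919  -0.20300458  0.14158057]
```

View pics/s4.png

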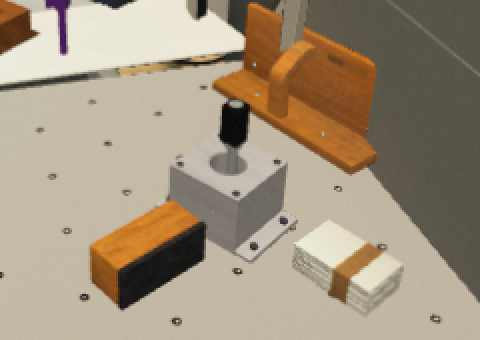

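The picture shows the pin standing upright in the socket, its grip at crop (235,122). Its top is about 140 mm above the table, which matches home, and the block and cards look undisturbed.

```bash
python3 -c "
from bench import job
print(job.sign_off())"
```

```text
the job is handed in; nothing more can be done
None
```

The stop pin is pressed home in the socket's blind hole and stands upright and released; I handed the job in at about 26.5 s, and the sign-off returned no verdict.

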